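Brace the spares jar with a pin and unscrew its tight lid

ROBOT

A 6-joint arm with a two-finger parallel gripper is mounted at the origin on the work surface. World frame = base frame: x ahead of the robot, y to its left, z up, the work surface at z = 0. Lengths are in m, angles in rad, forces in N, time in s.
With the tool pointing down it reaches from about 0.275 to 0.825 m from the base axis. Payload 5.2 kg.
Tool frame: the origin (TCP) lies at the very end of the fingers, on their centre line; the grasp point (between the pads) lies grip_depth behind it (grip_depth is the distance from the TCP to the grasp point, in m); z points along the fingers, y is the line along which they close (so a half turn about z gives the same grasp; the last joint's range is limited). The gripper opens to 93 mm and grips with 3 to 60 N. Pads are 15 mm wide; open, the fingers measure 128 mm over their backs; the gripper's body (75 mm by 188 mm) begins 65 mm behind the grasp point.
Start: joints at [0.994, 0.259, 1.535, -0, 1.348, -0.203], TCP at [0.201, 0.512, 0.219] pointing down, gripper open.
Joint ranges: [-3.14, 3.14], [-0.91, 2.08], [0.19, 2.58], [-1.22, 4.36], [0.22, 2.71], [-3.12, 3.12]. Speed limits (rad/s): [2.57, 2.57, 3.14, 3.14, 3.14, 3.14].

INTERFACE

Orientations are given as [roll, pitch, yaw] about the fixed x, y, z axes, in that order (R = Rz(yaw) Ry(pitch) Rx(roll)).
In Python, from cell import observe, snapshot, close_job, grip_depth gives the robot as it stands.
- The arm moves only by the tool step_arm, never from a script. Its argument "targets" is text: rows parted by semicolons, each of 7 numbers parted by spaces: the shift along the world's x, y, z in mm, then the turn, a rotation vector about the world's x, y, z in degrees, then the closure, from 0 (fully open) to 1 (shut). A call has 1 to 8 rows; each row shifts and turns the commanded pose from where the row before left it; what a row does not reach is not made up. A row lasts 1/10 s, in which the tool goes at most 50 mm and 8.59 degrees, less where a joint would pass 70% of its speed; a pose out of reach is approached as far as the arm can. A call is refused whole if a number of a shift passes 50 or a number of a turn 8.59, either way. A call with a gripper value outside its range is refused whole. The fingers move at their own pace and stop on an object; the grip force is fixed at half the most. Time passes only in rows, so rows that do not move let the fingers close. It gives the time, the measured TCP pose, the force, the opening and the grip force at its end, in the units of the state.
- observe(): the state, without advancing time (a new reading comes with each control period).
- snapshot(name): name is "scene" or "top" or "wrist"; returns a dict with "frame" (400x640x3 uint8, red, green, blue), "depth" (400x640 float32, m along the optical axis (not along the pixel's ray), 0 where there is no reading), "K" (3x3 intrinsics, pixels), "D" ([k1, k2, p1, p2, k3] as OpenCV has them; the pictures are not rectified), "R" (3x3) and "t" (3): a world point X has camera coordinates R X + t. Camera axes: x right, y down, z forward; pixel columns grow to the right and rows downward; lengths in m; the calibration is good to about 2 mm. A picture is of the moment at which its call begins.
- close_job(): hands the job in; it is judged then, once.
The state is a dict: "clock": time; "q": joint angles; "qvel": joint speeds; "joint_efforts": joint torques, N m; "tcp_pos": TCP position; "eef_rot": TCP orientation; "ft_force": force on the tool from outside, world axes, zero at the start; "moment": the same for the moment, N m; "finger_gap": opening from 0.0 (shut) to 1.0 (fully open); "grasp_force": force on a finger pad.
Only numpy, scipy, OpenCV 4.12 (cv2) and the standard library are available. Lean on these libraries where they do the work, as an engineer would, in place of code of your own. Each camera call takes 0.05 s, during which the arm holds its last target. There are 200 camera calls.

TASK

The jar turns in its stand, so brace it first: lift the plain steel pin (the one without a handle) out of the pine rack, drop it end-down between the prongs of the jar's forked foot tab, fully home in the stand's hole, and let go of it. Then unscrew the tight lid anticlockwise (seen from above) only until its threads let go, lift it straight off and finish still holding it level over the mouth, its lower edge about 25 mm clear of the jar. The pin stays in, the jar must not turn round in its seat, the other things stay where they are, and the program ends with the lid held in the gripper.

Things in the scene. Friction and masses are not known exactly. Their poses are not given: they have to be found in the camera images.
- pin_center (a point): centre, half-way up, of the brace pin: a loose plain steel rod 10 mm in diameter, 115 mm long, 70 g, no head or handle, both ends tapered over the last 3 mm. z points up. It starts upright in any one of the rack's three wells, its foot on the well's floor 10 mm above the table, 65 mm of it standing out of the rack.
- rack: fixed pine rack, 50 x 170 mm and 50 mm high (its foot 70 x 190 mm, 10 mm thick); three wells 13 mm wide, 40 mm deep, in a row along its own y axis at -55, 0 and +55 mm. Origin at the centre of its underside; x points across the row.
- brace_hole (a point): centre of the mouth of the brace hole, on a 36 mm square block of the fixed grey stand, 44 mm above the table; z up. Hole 13 mm wide, 30 mm deep, chamfered 2 mm. The jar's forked tab lies 2 to 10 mm above it, its 16 mm slot over the hole and open away from the jar. Its -y points away from the jar's axis, 95 mm off. Seated, the pin's centre is 27.5 mm above this point.
- jar_rim (a point): centre of the mouth of the white plastic jar (top of its neck, 127 mm above the table), z up, turning with the jar; the foot tab points along -y. Body 72 mm wide to 80 mm above the table, tapering to a 36 mm neck at 98 mm. A rubber seal in the mouth (33 mm wide) stands 4 mm above this point under the lid, 6.5 mm without it.
- jar (a joint): turn of the jar in its seat, rad, anticlockwise from above positive, about 0 at the start. Light friction only (0.06 N m): unbraced, it turns with the lid; with the pin in place the tab meets the pin within 0.06 rad.
- lid_center (a point): centre, half-way up, of the black screw lid: 60 mm across (62 mm over the ribs), 26 mm high, z up. Home, it is 4 mm below the jar's mouth point and its x axis agrees with the jar's. Turned anticlockwise on the jar, the threads let go at 46 degrees and end stops are met at 88; 65 to 70 is best. Then the seal raises it up to 2.5 mm if it is free, and it lifts straight off; not before.
- driver_a: bystander: stout hex driver, 110 mm high, black handle 20 mm thick on top, standing in a rack well; origin at its foot
- driver_b: bystander: slim hex driver, 110 mm high, black handle 17 mm thick on top, standing in a rack well; origin at its foot
- grip_a: bystander: black silicone handlebar grip standing on its flange, 125 mm high, 44 mm across its flange; origin under it
- grip_b: bystander: the other grip, same size; origin under it
- pump: bystander: aluminium frame pump in its black clip mount, 290 mm long along its y, 33 mm high; origin under its middle
- hexkeys: bystander: steel ring 52 mm across with three hex keys up to 98 mm out from its centre, lying flat; origin at the ring's centre
- capstray: bystander: clear plastic tray of valve caps, 100 x 140 x 28 mm; origin under its middle
- lid: the same lid, 60 g: three inner lugs under interrupted threads, held tight by the sprung rubber seal (about 9 N, some 0.3 to 0.6 N m to turn). Origin at the centre of its underside, 13 mm below lid_center
- pin: the same pin; origin at its foot, 57.5 mm below pin_center
- stand: the fixed grey stand: base 120 mm along its x, from -122.5 to +52.5 mm along its y, 14 mm thick; origin on the table under the jar's axis
Mind the look-alikes: they are no part of the job. Several things have the shape of the lid; the one meant has the colours described above.

How it is judged:
By the outcome, as a careful person would: the job done as asked, in the order asked, and still so for the second after the job is handed in, while the arm keeps its last pose, push and grip.
It also fails if it takes over 61 s, if anything falls off the work surface, if the arm or the gripper's body presses on something with over 40 N, if the wrist force passes 120 N, or if a joint passes its speed limit or range.

## Working session

There is one attempt and no reset: what is moved stays moved. The work goes in short steps, Python scripts to look and compute and a tool call to move; the robot and the scene stay as the last step left them, time stands still between calls to the robot, and variables do not carry over. Pictures are saved under pics/ and viewed, at most 10 in all, crops included, and the job is handed in when it is done.

Besides the shell and the picture viewer there is one more tool, called after "Emit:" by a JSON object that holds its "method" and its "body". step_arm: Moves the arm, as the interface text tells. Its arguments: {"type":"object","properties":{"targets":{"type":"string"}},"required":["targets"]}

```bash
mkdir -p pics; ls; python3 - <<'E'
from cell import *
import cv2,numpy as np
print(grip_depth, observe())
for n in("scene","top"):
    s=snapshot(n); np.savez(f'{n}.npz',**s)
    cv2.imwrite(f'pics/{n}0.png',s['frame'][:,:,::-1]); print(n,s['K'],s['D'],s['R'],s['t'])
E
```

```text
pics
0.0188 {'clock': 0.0, 'q': array([ 9.94184063e-01,  2.59312056e-01,  1.53606433e+00,  5.15105376e-07,
        1.34802239e+00, -2.02782733e-01]), 'qvel': array([ 3.83493996e-04,  1.92420041e-03, -1.02860908e-03, -4.08826652e-05,
        4.70122428e-04,  3.22217268e-04]), 'joint_efforts': array([-6.37098256e-04, -4.37307143e+01, -2.83992523e+01,  7.19726854e-02,
        4.14131011e-02, -1.34081761e-04]), 'tcp_pos': array([0.20051481, 0.51155768, 0.2178419 ]), 'eef_rot': array([-3.13982364e+00, -3.64237569e-04,  2.76776269e+00]), 'ft_force': array([0.30843306, 0.75589104, 0.24773658]), 'moment': array([-0.01227246,  0.0127513 , -0.00476766]), 'grasp_force': 0.0, 'finger_gap': 0.9998733895457683}
scene [[437.10195348   0.         312.5715651 ]
 [  0.         437.10195348 202.25560785]
 [  0.           0.           1.        ]] [0.00685838 0.         0.         0.         0.        ] [[ 0.80836325  0.5886458   0.00670727]
 [ 0.43701105 -0.59241766 -0.67680327]
 [-0.39442389  0.55003404 -0.73613338]] [-0.43220199 -0.19604099  1.28253574]
top [[384.40607917   0.         317.36411144]
 [  0.         384.40607917 202.25040056]
 [  0.           0.           1.        ]] [-0.04149477  0.          0.          0.          0.        ] [[ 0.02420239 -0.99937077 -0.02592898]
 [-0.98306046 -0.01907793 -0.18228594]
 [ 0.18167657  0.02990151 -0.98290362]] [-0.02712526  0.58751956  0.95912493]
```

View pics/scene0.png

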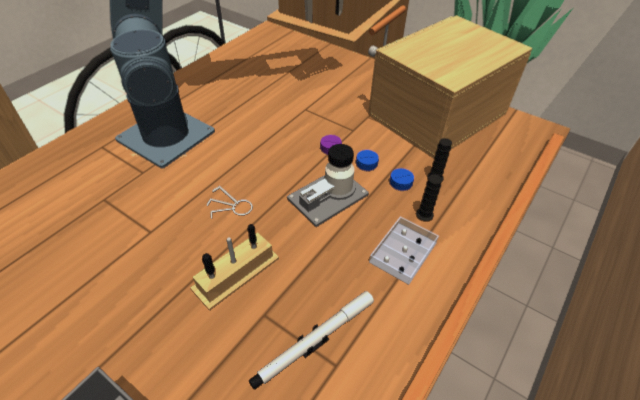

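View pics/top0.png

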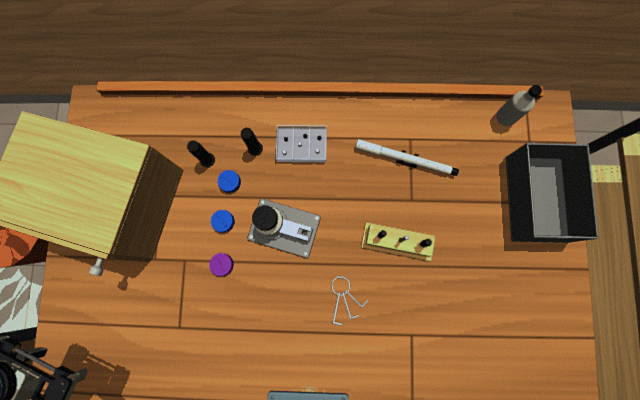

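Scene picture: the pin candidates are the three uprights in the rack, at scene (208,265), (231,250) and (252,236). The outer two have black handles, so the plain pin is the middle one, at top (403,239). Lid candidates are the black lid on the jar at scene (340,155) / top (266,216), two blue discs and one purple disc. I choose the black one on the jar. I'll check both in an enlarged crop.

```bash
cat > h.py <<'E'
import numpy as np,cv2
def ray(s,u,v):
    p=cv2.undistortPoints(np.array([[[u,v]]],float),s['K'],s['D'])[0,0]
    R=s['R'];return -R.T@s['t'],R.T@np.array([p[0],p[1],1])
def atz(s,u,v,z):
    c,d=ray(s,u,v);return c+d*(z-c[2])/d[2]
def proj(s,X):
    return cv2.projectPoints(np.array(X,float).reshape(-1,1,3),cv2.Rodrigues(s['R'])[0],s['t'],s['K'],s['D'])[0].reshape(-1,2)
def cloud(s):
    v,u=np.indices(s['depth'].shape)
    p=cv2.undistortPoints(np.stack([u,v],-1).reshape(-1,1,2).astype(float),s['K'],s['D']).reshape(400,640,2)
    d=s['depth'];P=np.dstack([p[...,0]*d,p[...,1]*d,d]);return (P-s['t'])@s['R']
E
python3 - <<'E'
from h import *
t=dict(np.load('top.npz'));s=dict(np.load('scene.npz'))
def crop(s,x,y,w,h,k):return cv2.resize(s['frame'][y:y+h,x:x+w,::-1],None,fx=k,fy=k,interpolation=cv2.INTER_CUBIC)
a=crop(t,240,190,200,75,4);b=np.hstack([crop(s,185,215,100,93,4),crop(s,280,135,100,93,4)])
cv2.imwrite('pics/crop.png',np.vstack([a,b[:300]]))
P=cloud(t)
for n,(u,v) in dict(lid=(266,216),pin=(403,239),rack=(392,240),stand=(262,247)).items():print(n,P[v,u])
for n,(x,y,w,h),z0,z1 in (('lid',(240,195,60,50),.125,.15),('rack',(355,215,90,50),.042,.056),('stand',(240,190,90,75),.009,.019),):
    Q=P[y:y+h,x:x+w].reshape(-1,3);Q=Q[(Q[:,2]>z0)&(Q[:,2]<z1)]
    r=cv2.minAreaRect(Q[:,:2].astype(np.float32)*1000);print(n,len(Q),Q.mean(0),r)
E
```

```text
lid [0.53648465 0.10607318 0.13706786]
pin [ 0.49127204 -0.22798445  0.10330613]
rack [ 0.49298793 -0.20978584  0.05042342]
stand [ 0.47075288  0.13587998 -0.00160774]
lid 502 [0.53238091 0.11002955 0.13683831] ((532.4097900390625, 110.44170379638672), (59.24786376953125, 59.436702728271484), 46.83954620361328)
rack 1116 [ 0.49237501 -0.22872219  0.05091649] ((493.3424987792969, -231.3095703125), (168.82809448242188, 50.88484191894531), 79.52672576904297)
stand 1506 [0.51597091 0.06297375 0.01495249] ((524.12451171875, 77.43501281738281), (175.6963348388672, 120.24970245361328), 74.50408935546875)
```

View pics/crop.png

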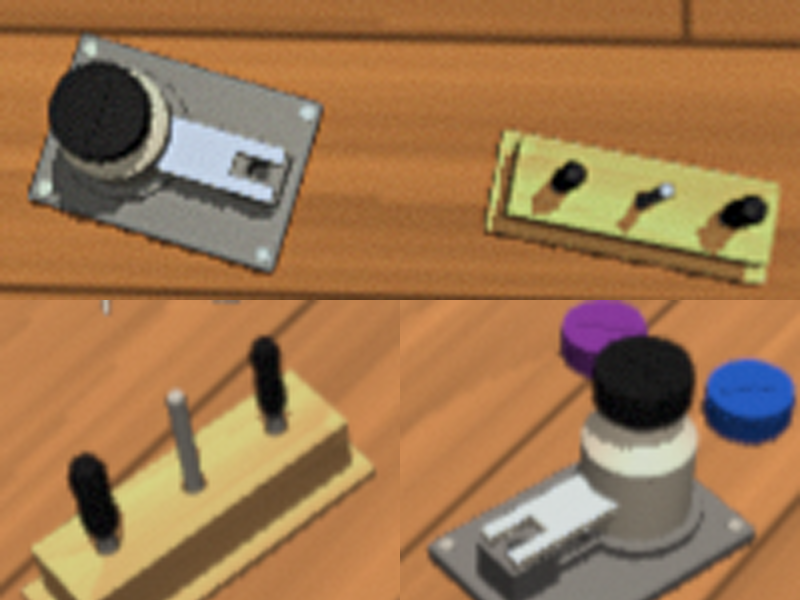

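The crop confirms that the middle rod is plain steel (scene (229,240), tip in top at about (407,237)), and both neighbours have black handles. The black lid is on the jar, and the fork slot is at about top (304,232).

```bash
python3 - <<'E'
from h import *
t=dict(np.load('top.npz'));s=dict(np.load('scene.npz'))
print('pin tip',atz(t,407,237.2,.125),atz(s,185+176/4,215+97/4,.125))
print('pin base',atz(s,185+193/4,215+188/4,.05), 'hole',atz(t,240+256/4,190+167/4,.05),atz(s,280+122/4,135+232/4,.05))
P=cloud(s)
for n,(x,y,w,h),z0,z1 in (('lid',(320,140,40,30),.128,.15),('rack',(180,215,110,100),.042,.056),('stand',(280,150,100,80),.009,.019)):
    Q=P[y:y+h,x:x+w].reshape(-1,3);Q=Q[(Q[:,2]>z0)&(Q[:,2]<z1)]
    print(n,len(Q),Q.mean(0),cv2.minAreaRect(Q[:,:2].astype(np.float32)*1000))
E
```

```text
pin tip [ 0.4937792  -0.23341441  0.125     ] [ 0.4968206  -0.23111973  0.125     ]
pin base [ 0.49754356 -0.23345108  0.05      ] hole [0.50967582 0.0188105  0.05      ] [0.50940854 0.02558608 0.05      ]
lid 378 [0.53575605 0.10871144 0.13438208] ((534.349609375, 111.68965148925781), (57.36728286743164, 61.72585678100586), 23.405855178833008)
rack 1516 [ 0.49711885 -0.23621262  0.04860998] ((493.9442138671875, -230.29400634765625), (171.45347595214844, 53.54212188720703), 79.6407699584961)
stand 1214 [0.53881921 0.06131524 0.01298889] ((520.508056640625, 115.87079620361328), (174.03900146484375, 281.0957946777344), 7.503352165222168)
```

Emit:
{"method": "step_arm", "body": {"targets": "18 -46 0 0 0 -5 0;18 -46 0 0 0 -5 0;18 -46 0 0 0 -5 0;18 -46 0 0 0 -5 0;18 -46 0 0 0 -5 0;18 -46 0 0 0 -5 0;18 -46 0 0 0 -5 0;18 -46 0 0 0 -5 0"}}

```text
clock: 0.9
tcp_pos: [0.3448, 0.1422, 0.2186]
eef_rot: [3.141, 0.0, 2.066]
ft_force: [0.4, 0.9, 0.0]
finger_gap: 1.0
grasp_force: 0.0
```

Emit:
{"method": "step_arm", "body": {"targets": "18.8 -46.8 0 0 0 -4.85 0;18.8 -46.8 0 0 0 -4.85 0;18.8 -46.8 0 0 0 -4.85 0;18.8 -46.8 0 0 0 -4.85 0;18.8 -46.8 0 0 0 -4.85 0;18.8 -46.8 0 0 0 -4.85 0;18.8 -46.8 0 0 0 -4.85 0;18.8 -46.8 0 0 0 -4.85 0"}}

```text
clock: 1.7
tcp_pos: [0.4941, -0.2291, 0.2182]
eef_rot: [-3.141, -0.0, 1.388]
ft_force: [1.2, 0.8, 1.0]
finger_gap: 0.999
grasp_force: 0.0
```

```bash
python3 - <<'E'
from cell import *
from h import *
s=snapshot('wrist');np.savez('w1.npz',**s);o=observe();print(o['tcp_pos'],o['eef_rot'],s['D'])
print(proj(s,[[.495,-.232,.125],[.4955,-.232,.05]]), proj(s,[o['tcp_pos']]))
cv2.imwrite('pics/w1.png',s['frame'][:,:,::-1])
E
```

```text
[ 0.49667861 -0.23668208  0.21755824] [3.13918672 0.00438475 1.38093537] [0.01213728 0.         0.         0.         0.        ]
[[324.20711877 203.4675642 ]
 [324.48803485 180.72945456]] [[329.09808255 262.576929  ]]
```

View pics/w1.png

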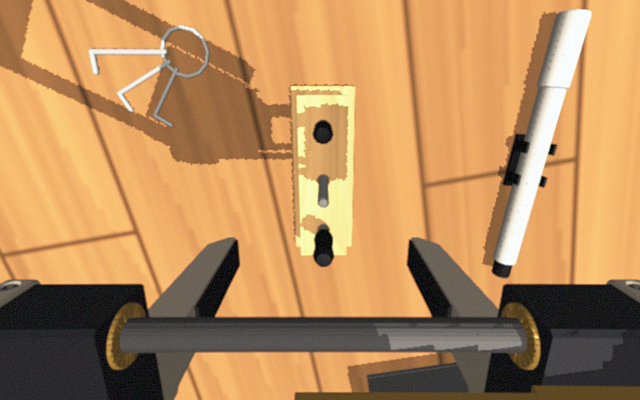

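The wrist view shows the pin tip at (323,203), against (324,203) predicted from the measured position, so (0.495, -0.232) holds. Next, descend.

Emit:
{"method": "step_arm", "body": {"targets": "0 0 -20 0 0 0 0;0 0 -20 0 0 0 0;0 0 -20 0 0 0 0;0 0 0 0 0 0 0;0 0 0 0 0 0 0"}}

```text
clock: 2.25
tcp_pos: [0.4937, -0.2268, 0.1586]
eef_rot: [-3.141, -0.001, 1.393]
ft_force: [-0.3, 0.2, 0.0]
finger_gap: 1.004
grasp_force: 0.0
```

Emit:
{"method": "step_arm", "body": {"targets": "0 0 0 0 0 0 0;0 0 0 0 0 0 0"}}

```text
clock: 2.45
tcp_pos: [0.4946, -0.2275, 0.1599]
eef_rot: [3.14, 0.001, 1.393]
ft_force: [-0.4, -0.2, -0.0]
finger_gap: 0.998
grasp_force: 0.0
```

```bash
python3 - <<'E'
from cell import *
from h import *
s=snapshot('wrist');np.savez('w2.npz',**s);o=observe();print(o['tcp_pos'],o['eef_rot'],o['qvel'])
print(proj(s,[[.495,-.232,.125],[.4955,-.232,.05]]))
a=s['frame'][60:280,230:420,::-1]
cv2.imwrite('pics/w2.png',cv2.resize(a,None,fx=2.5,fy=2.5))
E
```

```text
[ 0.49447748 -0.22742068  0.15979288] [3.13973760e+00 9.49390604e-04 1.39273189e+00] [ 0.00066525  0.00149275  0.00400604 -0.00087823 -0.00263189  0.00061099]
[[323.99978312 233.782703  ]
 [324.16343787 199.09811775]]
```

View pics/w2.png

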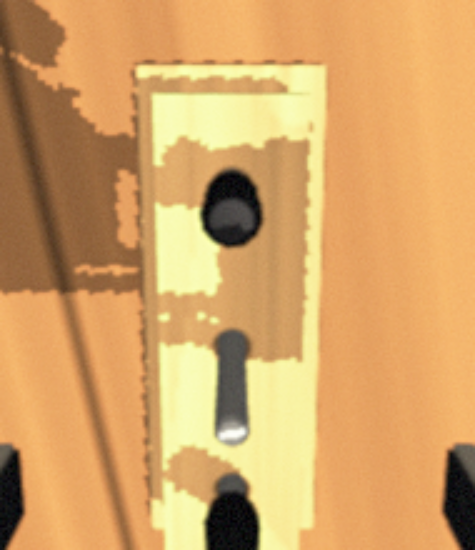

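The tip is at full-frame (323,233) and the base at (323,198), about 1 px from the prediction, and the fingers are centred on it. Shift -4.5 mm in y, descend and close.

Emit:
{"method": "step_arm", "body": {"targets": "0 -4.5 -20 0 0 0 0;0 0 -20 0 0 0 0;0 0 -20 0 0 0 0;0 0 -17 0 0 0 0.3;0 0 0 0 0 0 0.7;0 0 0 0 0 0 1;0 0 0 0 0 0 1;0 0 0 0 0 0 1"}}

```text
clock: 3.3
tcp_pos: [0.4946, -0.2321, 0.0829]
eef_rot: [3.14, 0.001, 1.393]
ft_force: [-0.3, 1.2, 0.0]
finger_gap: 0.618
grasp_force: 0.0
```

Emit:
{"method": "step_arm", "body": {"targets": "0 0 0 0 0 0 1;0 0 0 0 0 0 1;0 0 0 0 0 0 1"}}

```text
clock: 3.6
tcp_pos: [0.494, -0.2317, 0.0819]
eef_rot: [3.141, 0.0, 1.392]
ft_force: [-0.1, 0.3, -0.2]
finger_gap: 0.362
grasp_force: 0.0
```

Emit:
{"method": "step_arm", "body": {"targets": "0 0 0 0 0 0 1;0 0 0 0 0 0 1;0 0 0 0 0 0 1;0 0 0 0 0 0 1;0 0 0 0 0 0 1"}}

```text
clock: 4.1
tcp_pos: [0.4939, -0.2316, 0.0816]
eef_rot: [-3.142, -0.0, 1.392]
ft_force: [0.8, 0.2, -0.4]
finger_gap: 0.098
grasp_force: 30.0
```

Emit:
{"method": "step_arm", "body": {"targets": "0 0 10 0 0 0 1;0 0 20 0 0 0 1;0 0 20 0 0 0 1;0 0 20 0 0 0 1;0 0 20 0 0 0 1;0 0 20 0 0 0 1;0 0 10 0 0 0 1;0 0 5 0 0 0 1"}}

```text
clock: 4.9
tcp_pos: [0.4943, -0.2319, 0.208]
eef_rot: [3.14, 0.001, 1.393]
ft_force: [-0.5, 0.7, -1.5]
finger_gap: 0.098
grasp_force: 30.0
```

Emit:
{"method": "step_arm", "body": {"targets": "1.8 20 0 0 0 -0.66 1;1.8 35 0 0 0 -0.66 1;1.8 40 0 0 0 -0.66 1;1.8 40 0 0 0 -0.66 1;1.8 40 0 0 0 -0.66 1;1.8 37 0 0 0 -0.66 1;1.8 25 0 0 0 -0.66 1;1.8 15 0 0 0 -0.66 1"}}

```text
clock: 5.7
tcp_pos: [0.5075, 0.0227, 0.2059]
eef_rot: [-3.14, -0.0, 1.302]
ft_force: [-0.3, -0.1, -1.1]
finger_gap: 0.101
grasp_force: 30.0
```

Emit:
{"method": "step_arm", "body": {"targets": "0 0 0 0 0 0 1;0 0 0 0 0 0 1;0 0 0 0 0 0 1"}}

```text
clock: 6.0
tcp_pos: [0.5081, 0.0195, 0.2063]
eef_rot: [-3.141, 0.0, 1.3]
ft_force: [-0.9, 0.7, -1.1]
finger_gap: 0.105
grasp_force: 30.0
```

```bash
python3 - <<'E'
from cell import *
from h import *
s=snapshot('wrist');np.savez('w3.npz',**s);o=observe();print(o['tcp_pos'],o['eef_rot'],o['finger_gap'])
T=o['tcp_pos']
print(proj(s,[[.508,.0195,.054],[.508,.0195,.044],[T[0],T[1],.208+.0445],[T[0],T[1],.137],[.533,.111,.136]]))
a=s['frame'][0:300,120:520,::-1]
cv2.imwrite('pics/w3.png',cv2.resize(a,None,fx=2,fy=2,interpolation=cv2.INTER_CUBIC))
P=cloud(s);
Q=P.reshape(-1,3);m=(Q[:,2]>.05)&(Q[:,2]<.058)&(np.hypot(Q[:,0]-.515,Q[:,1]-.045)<.06);Q=Q[m]
print(len(Q),Q.mean(0),cv2.minAreaRect(Q[:,:2].astype(np.float32)*1000))
Q=P.reshape(-1,3);m=(Q[:,2]>.13)&(Q[:,2]<.142)&(np.hypot(Q[:,0]-.533,Q[:,1]-.111)<.045);Q=Q[m]
print(len(Q),Q.mean(0),cv2.minAreaRect(Q[:,:2].astype(np.float32)*1000))
E
```

```text
[0.50821216 0.01933172 0.20639588] [-3.14113537e+00  3.67677169e-04  1.29924441e+00] 0.10098423981663307
[[322.44161636 182.11941592]
 [322.46524194 179.63404105]
 [321.89528896 302.2703805 ]
 [322.50724537 210.21618227]
 [321.41015945  75.9046539 ]]
2256 [0.51557971 0.04701051 0.05403949] ((514.2421264648438, 42.29494857788086), (74.93389129638672, 35.83722686767578), 74.13274383544922)
6618 [0.53374003 0.11213526 0.1361189 ] ((533.8612060546875, 111.01750946044922), (60.238006591796875, 60.42241668701172), 74.54933166503906)
```

View pics/w3.png

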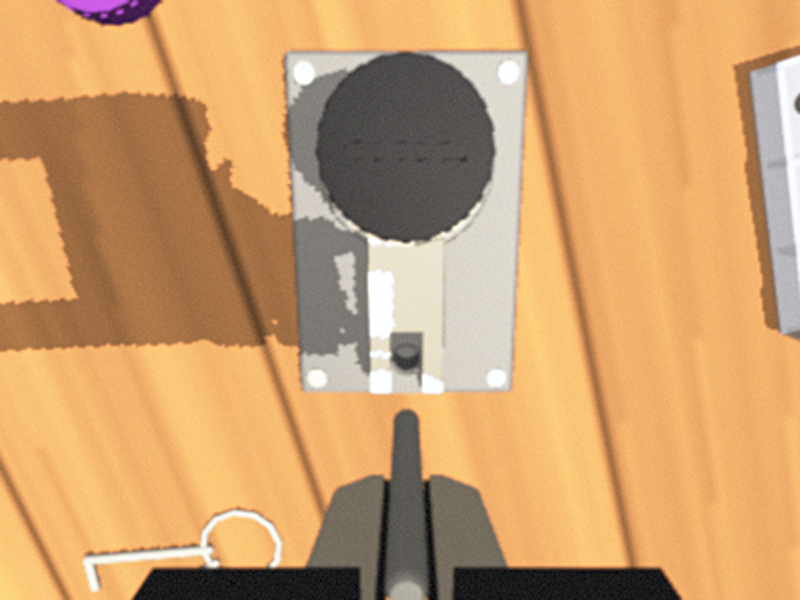

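The hole is at full-frame (322.5,178), within about 1 mm of the predicted (322.5,179.6). The pin foot, at (322.5,205), is in line, so the pin is upright and I can descend.

Emit:
{"method": "step_arm", "body": {"targets": "0 0 -20 0 0 0 1;0 0 -25 0 0 0 1;0 0 -20 0 0 0 1;0 0 -8 0 0 0 1;0 0 -5 0 0 0 1;0 0 -5 0 0 0 1;0 0 -5 0 0 0 1;0 0 -5 0 0 0 1"}}

```text
clock: 6.85
tcp_pos: [0.5088, 0.0202, 0.114]
eef_rot: [3.14, -0.0, 1.3]
ft_force: [-0.2, 0.2, -1.1]
finger_gap: 0.1
grasp_force: 30.0
```

Emit:
{"method": "step_arm", "body": {"targets": "0 0 -4 0 0 0 1;0 0 -4 0 0 0 1;0 0 -4 0 0 0 1;0 0 -4 0 0 0 1"}}

```text
clock: 7.25
tcp_pos: [0.5084, 0.0204, 0.0974]
eef_rot: [3.141, -0.0, 1.3]
ft_force: [0.2, 0.1, -1.2]
finger_gap: 0.095
grasp_force: 30.0
```

Emit:
{"method": "step_arm", "body": {"targets": "0 0 -4 0 0 0 1;0 0 -3 0 0 0 1;0 0 -2 0 0 0 1;0 0 0 0 0 0 1"}}

```text
clock: 7.65
tcp_pos: [0.5081, 0.0204, 0.0883]
eef_rot: [-3.141, 0.0, 1.3]
ft_force: [-0.1, -0.1, -0.5]
finger_gap: 0.103
grasp_force: 30.0
```

Emit:
{"method": "step_arm", "body": {"targets": "0 0 -1 0 0 0 1;0 0 -1 0 0 0 1;0 0 0 0 0 0 0.85;0 0 0 0 0 0 0.7;0 0 0 0 0 0 0.6;0 0 0 0 0 0 0.6;0 0 0 0 0 0 0.6;0 0 0 0 0 0 0.6"}}

```text
clock: 8.45
tcp_pos: [0.5084, 0.0204, 0.0867]
eef_rot: [3.142, -0.0, 1.3]
ft_force: [0.8, 0.5, -0.1]
finger_gap: 0.396
grasp_force: 0.0
```

Emit:
{"method": "step_arm", "body": {"targets": "0 0 10 0 0 0 0.5;0 0 20 0 0 0 0.3;0 0 25 0 0 0 0;0 0 25 0 0 0 0;0 0 25 0 0 0 0;0 0 20 0 0 0 0;0 0 0 0 0 0 0;0 0 0 0 0 0 0"}}

```text
clock: 9.25
tcp_pos: [0.5083, 0.0204, 0.212]
eef_rot: [3.141, -0.0, 1.3]
ft_force: [0.1, -0.4, -0.3]
finger_gap: 0.988
grasp_force: 0.0
```

```bash
python3 - <<'E'
from cell import *
from h import *
s=snapshot('wrist');np.savez('w4.npz',**s);o=observe();print(o['tcp_pos'],o['eef_rot'],o['finger_gap'])
print(proj(s,[[.5085,.0205,.129],[.5085,.0205,.054],[.5085,.0205,.1345]]))
P=cloud(s);Q=P.reshape(-1,3);m=(Q[:,2]>.13)&(Q[:,2]<.142)&(np.hypot(Q[:,0]-.533,Q[:,1]-.111)<.045);Q=Q[m]
print(len(Q),Q.mean(0),cv2.minAreaRect(Q[:,:2].astype(np.float32)*1000))
Q=P.reshape(-1,3);m=(Q[:,2]>.115)&(np.hypot(Q[:,0]-.5085,Q[:,1]-.0205)<.015);Q=Q[m];print('pin',len(Q),Q.mean(0),np.percentile(Q[:,2],[50,80,90,100]))
a=s['frame'][0:300,120:520,::-1]
cv2.imwrite('pics/w4.png',cv2.resize(a,None,fx=2,fy=2,interpolation=cv2.INTER_CUBIC))
E
```

```text
[0.50777521 0.0204755  0.21107119] [-3.14065107e+00  6.99670587e-05  1.30031633e+00] 1.00058704627784
[[322.39283483 204.16811681]
 [322.4618111  180.61149764]
 [322.38626254 206.41161336]]
6275 [0.53374224 0.1120992  0.13608438] ((533.533203125, 111.33924102783203), (61.028564453125, 59.64326095581055), 74.53181457519531)
pin 153 [0.50900034 0.02225248 0.12610908] [0.12773223 0.12885364 0.129288   0.13020181]
```

View pics/w4.png

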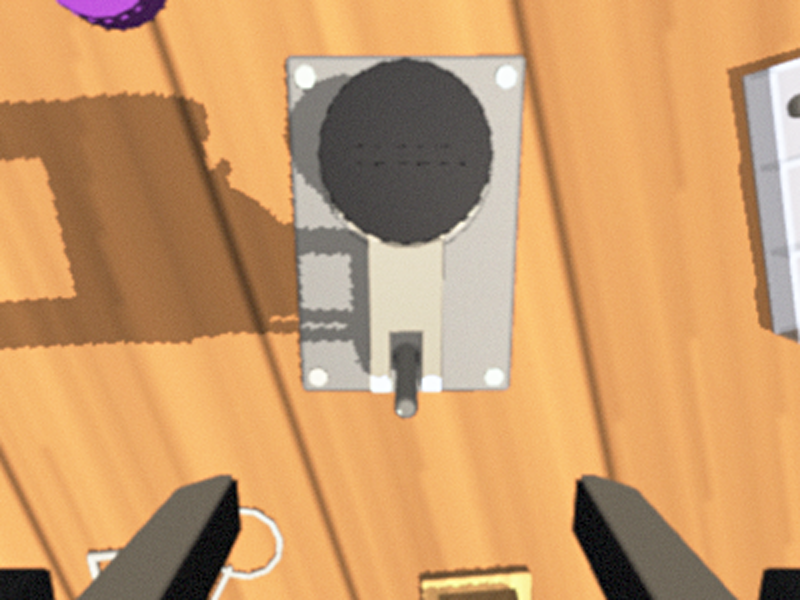

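The pin top is at full-frame (322.5,203.5), matching a seated height of 0.129 m. The pin stands upright in the slot, and the lid centre is at (0.534, 0.1115). Next, go over the lid.

Emit:
{"method": "step_arm", "body": {"targets": "4 15 0 0 0 0 0;6 20 0 0 0 0 0;6 20 0 0 0 0 0;5.7 20 0 0 0 0 0;4 16.1 0 0 0 0 0;0 0 -20 0 0 0 0;0 0 -20 0 0 0 0;0 0 -10 0 0 0 0"}}

```text
clock: 10.1
tcp_pos: [0.5321, 0.1117, 0.1585]
eef_rot: [-3.136, 0.001, 1.301]
ft_force: [0.0, 0.0, -0.1]
finger_gap: 1.001
grasp_force: 0.0
```

Emit:
{"method": "step_arm", "body": {"targets": "0 0 0 0 0 0 0;0 0 0 0 0 0 0"}}

```text
clock: 10.3
tcp_pos: [0.534, 0.1113, 0.1615]
eef_rot: [-3.141, 0.0, 1.3]
ft_force: [-0.1, -0.4, 0.4]
finger_gap: 0.998
grasp_force: 0.0
```

Emit:
{"method": "step_arm", "body": {"targets": "0 0 -20 0 0 0 0;0 0 -20 0 0 0 0;0 0 -12 0 0 0 0;0 0 -5 0 0 0 0.1;0 0 0 0 0 0 0.2;0 0 0 0 0 0 0.3;0 0 0 0 0 0 0.4;0 0 0 0 0 0 0.5"}}

```text
clock: 11.1
tcp_pos: [0.5337, 0.1118, 0.1053]
eef_rot: [-3.141, -0.0, 1.3]
ft_force: [-0.9, 0.0, 4.1]
finger_gap: 0.633
grasp_force: 30.0
```

Emit:
{"method": "step_arm", "body": {"targets": "0 0 0 0 0 0 1;0 0 0 0 0 0 1;0 0 0 0 0 0 1;0 0 0 0 0 0 1;0 0 0 0 0 0 1"}}

```text
clock: 11.6
tcp_pos: [0.5337, 0.1117, 0.1053]
eef_rot: [-3.141, -0.0, 1.3]
ft_force: [-3.9, 0.7, 6.4]
finger_gap: 0.633
grasp_force: 30.0
```

Emit:
{"method": "step_arm", "body": {"targets": "0 0 0.5 0 0 2 1;0 0 0 0 0 3 1;0 0 0 0 0 3 1;0 0 0 0 0 3 1;0 0 0 0 0 3 1;0 0 0 0 0 3 1;0 0 0 0 0 3 1;0 0 0 0 0 3 1"}}

```text
clock: 12.4
tcp_pos: [0.5341, 0.1117, 0.1054]
eef_rot: [3.141, -0.0, 1.704]
ft_force: [-1.4, 1.4, 2.2]
finger_gap: 0.634
grasp_force: 30.0
```

```bash
python3 - <<'E'
from cell import *
o=observe();print(o['tcp_pos'],o['eef_rot'],o['ft_force'],o['moment'],o['q'])
E
```

```text
[0.53411242 0.11173477 0.10543692] [ 3.14112926e+00 -4.27783277e-04  1.70355046e+00] [-1.38198182  1.43501354  2.18891701] [ 0.14340781  0.35757994 -0.18908974] [ 1.41694274e-03  3.52942375e-01  1.70013238e+00  5.47314330e-04
  1.08811457e+00 -1.31591028e-01]
```

Emit:
{"method": "step_arm", "body": {"targets": "0 0 0 0 0 3 1;0 0 0 0 0 3 1;0 0 0 0 0 3 1;0 0 0 0 0 3 1;0 0 0 0 0 3 1;0 0 0 0 0 3 1;0 0 0 0 0 3 1;0 0 0 0 0 3 1"}}

```text
clock: 13.2
tcp_pos: [0.5342, 0.1115, 0.1055]
eef_rot: [3.141, 0.0, 2.123]
ft_force: [-2.0, 1.0, 2.4]
finger_gap: 0.633
grasp_force: 30.0
```

Emit:
{"method": "step_arm", "body": {"targets": "0 0 0 0 0 3 1;0 0 0 0 0 3 1;0 0 0 0 0 3 1;0 0 0 0 0 3 1;0 0 0 0 0 3 1;0 0 0 0 0 3 1;0 0 0 0 0 3 1;0 0 0 0 0 1 1"}}

```text
clock: 14.0
tcp_pos: [0.5337, 0.1116, 0.106]
eef_rot: [3.142, -0.0, 2.506]
ft_force: [-4.6, -0.2, 6.6]
finger_gap: 0.633
grasp_force: 30.0
```

```bash
python3 - <<'E'
from cell import *
from h import *
o=observe();print(o['tcp_pos'],o['eef_rot'],o['ft_force'],o['moment'])
S=[]
for n,(x,y,w,h) in dict(scene=(290,130,100,80),wrist=(220,0,200,160),top=(235,185,100,80)).items():
    s=snapshot(n);k=4 if n!='wrist' else 2
    S.append(cv2.resize(s['frame'][y:y+h,x:x+w,::-1],(400,320),interpolation=cv2.INTER_CUBIC))
cv2.imwrite('pics/w5.png',np.hstack([S[0],S[2]]))
E
```

```text
[0.53372017 0.11163769 0.10595681] [ 3.14153188e+00 -6.73581749e-05  2.50640491e+00] [-4.58265679 -0.19784708  6.6400426 ] [ 0.01949196  0.70379922 -0.1075406 ]
```

View pics/w5.png

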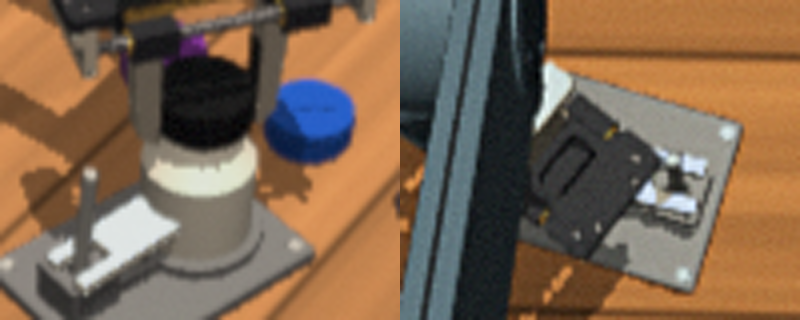

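The turn was 69° at the wrist. The pin still stands in the fork, and the up-force rose from 2 to 7 N, which suggests the seal is pushing a free lid. Lift gently and watch the force.

Emit:
{"method": "step_arm", "body": {"targets": "0 0 1 0 0 0 1;0 0 1 0 0 0 1;0 0 1 0 0 0 1;0 0 1 0 0 0 1"}}

```text
clock: 14.55
tcp_pos: [0.5337, 0.1113, 0.1087]
eef_rot: [-3.141, -0.0, 2.505]
ft_force: [-1.5, -0.4, -2.1]
finger_gap: 0.629
grasp_force: 30.0
```

Emit:
{"method": "step_arm", "body": {"targets": "0 0 2 0 0 0 1;0 0 4 0 0 0 1;0 0 6 0 0 0 1;0 0 8 0 0 0 1;0 0 8 0 0 0 1;0 0 6 0 0 0 1;0 0 4 0 0 0 1;0 0 1 0 0 0 1"}}

```text
clock: 15.35
tcp_pos: [0.5344, 0.1115, 0.1489]
eef_rot: [3.141, 0.001, 2.505]
ft_force: [0.8, 0.3, -1.7]
finger_gap: 0.635
grasp_force: 30.0
```

Emit:
{"method": "step_arm", "body": {"targets": "0 0 0 0 0 0 1;0 0 0 0 0 0 1;0 0 0 0 0 0 1"}}

```text
clock: 15.65
tcp_pos: [0.5338, 0.1114, 0.1478]
eef_rot: [-3.141, -0.001, 2.505]
ft_force: [0.3, -0.7, -0.5]
finger_gap: 0.631
grasp_force: 30.0
```

```bash
python3 - <<'E'
from cell import *
from h import *
o=observe();print(o['tcp_pos'],o['eef_rot'],o['ft_force'],o['finger_gap'])
s=snapshot('scene');w=snapshot('wrist')
# edges: predicted pixels
T=o['tcp_pos']
for z in(.127,.149,.151,.153,.155,.179):print(z,proj(s,[[.534,.1115,z]]))
a=cv2.resize(s['frame'][115:215,285:385,::-1],(400,400),interpolation=cv2.INTER_CUBIC)
b=cv2.resize(w['frame'][0:200,220:420,::-1],(400,400),interpolation=cv2.INTER_CUBIC)
cv2.imwrite('pics/w6.png',np.hstack([a,b]))
P=cloud(w);Q=P.reshape(-1,3);m=(Q[:,2]>.165)&(Q[:,2]<.19)&(np.hypot(Q[:,0]-.534,Q[:,1]-.1115)<.03);Q=Q[m];print(len(Q),np.percentile(Q,[5,50,95],0))
E
```

```text
[0.53375059 0.11144289 0.14776577] [-3.14111876e+00 -5.98337614e-04  2.50452583e+00] [ 0.27844243 -0.70441034 -0.4969153 ] 0.6309856278001703
0.127 [[340.29929046 154.03753492]]
0.149 [[340.80180063 146.91388395]]
0.151 [[340.84827964 146.25505507]]
0.153 [[340.89489389 145.59432004]]
0.155 [[340.94164397 144.93167051]]
0.179 [[341.51346167 136.82743904]]
11203 [[0.50765184 0.08883853 0.17409901]
 [0.52885295 0.11586295 0.17838703]
 [0.55374293 0.13732272 0.17967941]]
```

View pics/w6.png

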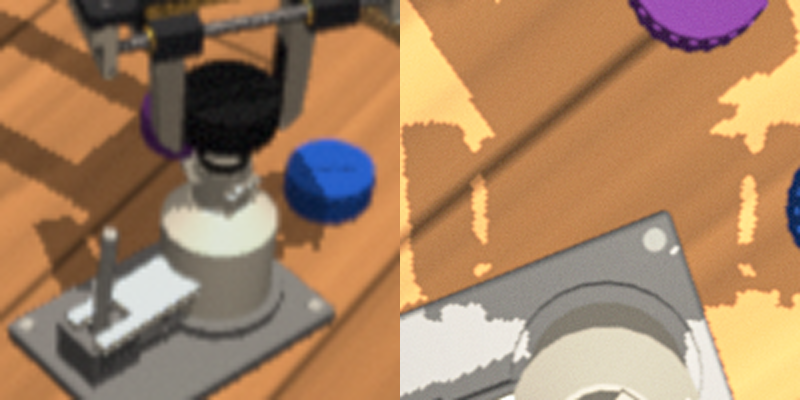

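The left half shows the lid off and held over the neck, with the pin at (108,265) still in the fork. The lid top is at 0.1785 m, so its lower edge is about 25.5 mm above the rim. Hand in.

```bash
python3 -c "
from cell import *
print(close_job())"
```

```text
the job is handed in; nothing more can be done
None
```

The job is handed in at about 16 s: the pin is seated and released in the brace hole, and the lid is unscrewed (69° at the wrist) and held in the gripper about 25 mm above the jar's mouth; I didn't measure its level or the jar's own turn.

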